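# Stand a window frame in the grooved plate stand by feel

### The arm

A 6-joint arm with a two-finger parallel gripper is mounted at the origin on the work surface. World frame = base frame: x ahead of the robot, y to its left, z up, the work surface at z = 0. Lengths are in m, angles in degrees, forces in N, time in s.
With the tool pointing down it reaches from about 0.25 to 0.725 m from the base axis. Payload 9.7 kg.
Tool frame: the origin (TCP) lies on the centre line of the jaws, within the pads' length; the fingertips stand 19 mm ahead of it and the grasp point (between the pads) is the TCP (bot.tcp_to_tips is the z of the fingertips in the tool frame, in m); z points along the fingers, y is the line along which they close (so a half turn about z gives the same grasp; the last joint's range is limited). The gripper opens to 85 mm and grips with 20 to 120 N. Pads are 22 mm wide; open, the fingers measure 114 mm over their backs; the gripper's body (76 mm by 85 mm) begins 54 mm behind the grasp point. The pads swing forward as they close: fully open they stand 13 mm farther back than shut.
Start: joints at [75, 4.979, 10.078, 95.1, 0, 90], TCP at [0.142, 0.531, 0.25] pointing down, gripper open.
Joint ranges: [-179.16, 179.16], [-48.56, 103.87], [-65.8, 70.77], [-126.05, 130.52], [-82.76, 87.17], [-180, 180]. Speed limits (degrees/s): [127.2, 127.2, 147.25, 180, 180, 180].

### API

Orientations are given as [roll, pitch, yaw] about the fixed x, y, z axes, in that order (R = Rz(yaw) Ry(pitch) Rx(roll)).
In Python, from workcell import bot gives the robot as it stands. The module is installed in compiled form; this text tells all that it offers.
- The arm moves only by the tool play_rows, never from a script. Its argument "increments" is a list of rows, each an object with "slide": the shift along the tool's x, y, z in mm, a list of three; "angular": the turn, a rotation vector about the tool's x, y, z in degrees, a list of three; "claw": the opening, from -1 (shut) to 1 (fully open). In form: [{"slide": [x, y, z], "angular": [rx, ry, rz], "claw": claw}, ...]. A call has 1 to 8 rows; each row shifts and turns the commanded pose from where the row before left it, along the tool's axes as they then stand; what a row does not reach is not made up. A row lasts 1/10 s, in which the tool goes at most 50 mm and 8.59 degrees, less where a joint would pass 70% of its speed; a pose out of reach is approached as far as the arm can. A call is refused whole if a number of a shift passes 50 or a number of a turn 8.59, either way. A call with a gripper value outside its range is refused whole. The fingers move at their own pace and stop on an object; "squeeze" is the grip in N (left out, the last holds). Time passes only in rows, so rows that do not move let the fingers close. It gives the time, the measured TCP pose, the force, the opening and the grip force at its end, in the units of the state.
- bot.get_obs(): the state, without advancing time (a new reading comes with each control period).
- bot.camera(name): name is "side" or "top" or "wrist"; returns the picture (400x640x3 uint8, red, green, blue); there is no depth.
- bot.camera_info(name): a dict with "fovy" (degrees; the focal length in pixels is half the picture's height over the tangent of half this angle, whatever the lens; pixels are square), "cx", "cy" (the principal point, pixels), "k1" (the pictures are not rectified: a ray, as slopes to the right and down, at radius r is drawn at 1 + k1 r^2 times it, then the intrinsics apply), "R" (3x3) and "t" (3): a world point X has camera coordinates R X + t. Camera axes: x right, y down, z forward; pixel columns grow to the right and rows downward; lengths in m; the calibration is good to about 2 mm. A picture is of the moment at which its call begins: read the wrist's pose just before it. camera_info takes no time and is no camera call; for the wrist camera it gives the pose at the moment of the call.
- bot.job_done(): hands the job in; it is judged then, once.
The state is a dict: "time": time; "q": joint angles; "qd": joint speeds; "joint_efforts": joint torques, N m; "ee_pos": TCP position; "tcp_rot": TCP orientation; "wrist_force": force on the tool from outside, world axes, zero at the start; "torque": the same for the moment, N m; "opening": finger opening in m; "grasp_force": force on a finger pad.
Only numpy, scipy, OpenCV 4.12 (cv2) and the standard library are available. Lean on these libraries where they do the work, as an engineer would, in place of code of your own. Each camera call takes 0.05 s, during which the arm holds its last target. There are 200 camera calls.

### The job

Take the aluminium frame with the window and the foot off its leaning rest and stand it upright in the groove of the long plate stand, fully home: the pocket for its foot is somewhere along the groove floor, so feel along for it until the foot drops in and the frame's shoulders sit on the groove floor. Let go of it there without letting it fall from a height, and leave the blank plate and the other things on the mat where they are.

Things in the scene. Friction and masses are not known exactly. Their poses are not given: they have to be found in the camera images.
- frame: Aluminium frame to move: 8 mm thick (x), 90 wide (y), 124 tall (z); about 0.2 kg. Origin: mid-underside of its foot, a tongue 40 wide x 14 tall. The 90 mm body is z 14-124; window z 32-90; pinch the solid bar z 90-124 across its thickness. Starts in a rest leaning 0.35 rad, top nearer the robot (z tilts to the rest's -x). May face either way in the stand.
- frame_top (a point): Middle of the top edge of the frame (124 mm above its origin along its z).
- stand: Fixed plate stand: dark base 100 x 250 x 12 mm, two aluminium rails 12 mm thick, 250 mm long along its y. The groove between them runs along y at x = 0, is 11 mm wide, its mouth flared to about 26 mm at the top, 59 mm above the table. Origin: centre of the base's underside.
- stand_groove (a point): Middle of the groove at floor height, 30 mm above the table; x across, y along, z up. The floor has one pocket, 46 mm long (y), 18 mm deep, full groove width; its centre is within 35 mm of here along y, not reported: find it by feel (or sight from above). Frame origin is at this height with the foot on the floor, 14 mm lower when home (foot in pocket, shoulders on floor).
- rest_a: Fixed grey leaning rest that holds the frame: base 110 x 90 x 10 mm; a shelf 30 mm above the table carries the foot; a back 64 mm wide, on the robot's side, reaches 70 mm up the frame from the foot; a lip 14 mm high is on the far side. Origin: on the table under the shelf's middle.
- rest_b: The second rest, the same as the first, which holds the blank plate. The two rests may stand either way round.
- blank: Blank solid aluminium plate 8 x 90 x 110 mm, no window and no foot, leaning in the other rest. Leave it. Origin: centre of its lower edge.
- brass_gauge: Brass gauge 85 x 75 x 10 mm with a small grating in the middle, lying on the mat. Leave it. Origin: centre of the underside.
- red_plate: Dark red plate 90 x 100 x 5 mm lying on the mat. Leave it. Origin: centre of the underside.
- amber_plate: Amber plate 90 x 100 x 5 mm lying on the mat. Leave it. Origin: centre of the underside.
- mirror_plate: Bare metal plate 90 x 100 x 6 mm lying on the mat. Leave it. Origin: centre of the underside.
- long_frame: Long empty steel frame 200 x 78 x 12 mm lying on the mat. Leave it. Origin: centre of the underside.
Things that resemble listed ones, but are neither listed nor needed, are in the scene too. Leave any green look-alike of the frame alone.

How it is judged (in metres and radians):
At the end, for the whole second after the job is handed in: The frame stands in the stand's groove, released and at rest, upright within 0.12 rad, in line with the groove within 0.1 rad and centred in it within 4 mm, its foot in the pocket: its origin at least 11 mm below the groove floor (fully home is 14 mm) (z of frame in the frame of stand_groove between -0.018 and -0.011 m and x of frame in the frame of stand_groove between -0.004 and 0.004 m and y of frame in the frame of stand_groove between -0.042 and 0.042 m and angle between frame's own z axis and vertical below 0.12 rad and angle between the x axis of frame and the x axis of stand, either way round below 0.1 rad and linear speed of frame below 0.02 m/s); the robot touches nothing.
It fails at once if the blank plate or another thing on the mat is moved by more than 25 mm (distance of any of blank, brass_gauge, red_plate, amber_plate, mirror_plate, long_frame from where it was at the start of the episode above 0.025 m).
It fails at once if the frame is let fall from a height (falls freely, out of the fingers, faster than 0.8 m/s: about 3 cm) (contact force between frame and the fingers below 0.05 N and linear speed of frame above 0.8 m/s).
It also fails if it takes over 64 s, if anything falls off the work surface, if the arm or the gripper's body presses on something with over 40 N, if the wrist force passes 120 N, or if a joint passes its speed limit or range.

## Working session

There is one attempt and no reset: what is moved stays moved. The work goes in short steps, Python scripts to look and compute and a tool call to move; the robot and the scene stay as the last step left them, time stands still between calls to the robot, and variables do not carry over. Pictures are saved under pics/ and viewed, at most 10 in all, crops included, and the job is handed in when it is done.

Besides the shell and the picture viewer there is one more tool, called by a JSON object that holds its "op" and its "data", one argument or row to a line. play_rows: Moves the arm, as the interface text tells. Its arguments: {"type":"object","properties":{"increments":{"type":"array"},"squeeze":{"type":"number"}},"required":["increments"]}

```bash
mkdir -p pics; cat > h.py <<'E'
import numpy as np,cv2
from workcell import bot
def snap(n,f):
    im=bot.camera(n); cv2.imwrite('pics/'+f,cv2.cvtColor(im,cv2.COLOR_RGB2BGR)); return im
def ray(ci,u,v):
    f=200/np.tan(np.radians(ci['fovy']/2)); d=np.array([(u-ci['cx'])/f,(v-ci['cy'])/f]); s=d.copy()
    for _ in range(20): s=d/(1+ci['k1']*(s@s))
    R=np.array(ci['R']);t=np.array(ci['t'])
    return -R.T@t, R.T@np.array([s[0],s[1],1])
def onz(ci,u,v,z):
    o,d=ray(ci,u,v); return o+d*(z-o[2])/d[2]
def proj(ci,X):
    f=200/np.tan(np.radians(ci['fovy']/2)); c=np.array(ci['R'])@X+np.array(ci['t']); s=c[:2]/c[2]
    s=s*(1+ci['k1']*(s@s)); return s*f+[ci['cx'],ci['cy']]
E
python3 - <<'E'
from h import *
a=snap('top','t0.png');b=snap('side','s0.png')
for n in('top','side'):
    c=bot.camera_info(n);print(n,c['fovy'],c['k1'],-np.array(c['R']).T@c['t'],np.round(c['R'],2).tolist())
print(bot.get_obs())
E
```

```text
top 52.282556417290394 -0.06347240075566378 [3.51458732e-01 3.61091127e-05 1.29136428e+00] [[-0.02, -1.0, 0.02], [-1.0, 0.02, -0.08], [0.08, -0.02, -1.0]]
side 42.09540013338612 -0.005281089519773834 [ 0.07080156 -1.29219498  1.1764283 ] [[0.96, -0.27, 0.02], [-0.15, -0.61, -0.78], [0.22, 0.75, -0.62]]
{'time': 0.1, 'q': array([ 7.50005472e+01,  5.00857061e+00,  1.00401886e+01,  9.50998910e+01,
       -1.54254652e-04,  9.00020168e+01]), 'qd': array([-0.02954106, -0.12342013,  0.11914656,  0.08156573, -0.05958698,
       -0.04659872]), 'joint_efforts': array([ 9.45987485e-04, -5.21564198e+01,  4.65653193e+01,  1.60025113e-02,
        1.12686607e-05, -1.42822790e-05]), 'ee_pos': array([0.14230014, 0.53108886, 0.24965869]), 'tcp_rot': array([-1.79931727e+02,  1.56657797e-04,  1.64998531e+02]), 'wrist_force': array([0.2015001 , 0.55794997, 0.88410502]), 'torque': array([-0.04826442, -0.06027357, -0.01422424]), 'grasp_force': 0.0, 'opening': 0.08534548269900072}
```

View pics/t0.png

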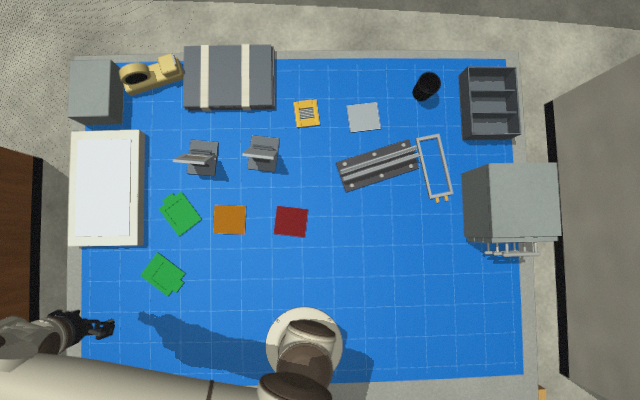

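View pics/s0.png

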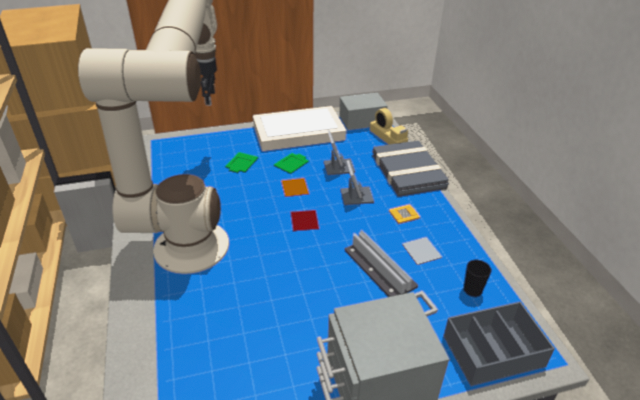

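The top view shows the stand at about (377,165). The candidates for the frame are the plates in the rests at (200,157) and (262,152), with green look-alikes flat at (180,214) and (163,274). I'll check the two rests in a close crop.

```bash
python3 - <<'E'
import cv2,numpy as np
t=cv2.imread('pics/t0.png');s=cv2.imread('pics/s0.png')
a=cv2.resize(t[125:190,160:290],None,fx=6,fy=6,interpolation=cv2.INTER_CUBIC)[:300,:780]
a=cv2.resize(t[130:180,165:285],(720,300),interpolation=cv2.INTER_CUBIC)
b=cv2.resize(s[125:215,315:385],(233,300),interpolation=cv2.INTER_CUBIC)
c=cv2.resize(t[130:198,330:426],(423,300),interpolation=cv2.INTER_CUBIC)
o=np.zeros((600,720,3),np.uint8);o[:300]=a;o[300:,:233]=b;o[300:,240:663]=c
cv2.imwrite('pics/c0.png',o)
E
```

```text
(no output)
```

View pics/c0.png

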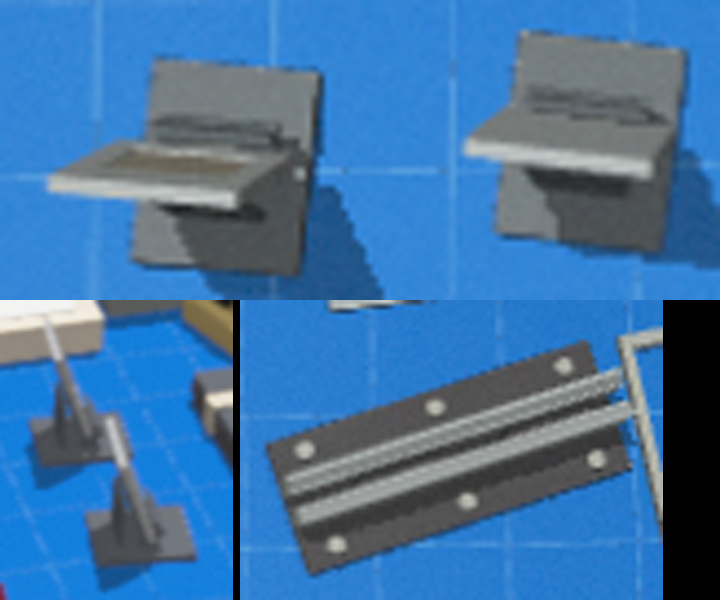

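The plate with the window is in the left rest (top edge from about (173,161) to (205,163)); the right one is solid, so it is the blank. The stand base corners are (336,162), (409,139.5), (419,168.6) and (346.6,192).

```bash
python3 - <<'E'
from h import *
c=bot.camera_info('top')
P=lambda u,v,z:onz(c,u,v,z)
a=P(165+48/6,130+185/6,.146);b=P(165+239/6,130+200/6,.146)
print('top edge',a,b,(a+b)/2,np.linalg.norm(a-b),np.degrees(np.arctan2(*(a-b)[1::-1])))
# rest base corners z .010
r=[P(165+x/6,130+y/6,.010) for x,y in((152,58),(322,72),(298,275),(133,262))]
print('rest',np.mean(r,0),[np.linalg.norm(r[i]-r[i-1]) for i in range(4)],[np.degrees(np.arctan2(*(r[i]-r[j])[1::-1])) for i,j in((0,1),(3,2),(0,3),(1,2))])
s=[P(*p,.012) for p in((336.4,161.8),(409,139.5),(419,168.6),(346.6,192))]
print('stand',np.mean(s,0),[np.linalg.norm(s[i]-s[i-1]) for i in range(4)],[np.degrees(np.arctan2(*(s[i]-s[j])[1::-1])) for i,j in((0,1),(3,2),(0,3),(1,2))])
bl=P(165+558/6,130+155/6,.133);print('blank top',bl)
lf=[P(*p,.012) for p in ((418,138),(440,136),(452,193),(430,197))];print(np.mean(lf,0))
E
```

```text
top edge [0.55797027 0.36204049 0.146     ] [0.54894898 0.27116231 0.146     ] [0.55345962 0.3166014  0.146     ] 0.09132484295386731 84.3309368757625
rest [0.5905894  0.31026455 0.01      ] [np.float64(0.10977585873609265), np.float64(0.09120263989632715), np.float64(0.10931337741971722), np.float64(0.08780462597794175)] [np.float64(84.06895917407402), np.float64(84.36359668477367), np.float64(-4.858647772327895), np.float64(-6.635843148547006)]
stand [ 0.55604856 -0.24729281  0.012     ] [np.float64(0.1015383378242517), np.float64(0.24646750936349943), np.float64(0.099296893117182), np.float64(0.2456174946425611)] [np.float64(106.3035032326145), np.float64(106.82454900622278), np.float64(17.070164836454364), np.float64(16.59111723044842)]
blank top [0.57008784 0.12145965 0.133     ]
[ 0.55180542 -0.43218653  0.012     ]
```

The top edge measures 91 mm against 90 given, the rest base about 109 x 89 against 110 x 90, and the stand about 246 x 100 against 250 x 100, so all three agree with the given sizes. The grasp point is about (0.559, 0.316, 0.131), and the stand yaw is 16.7°. I'll start by turning to tool yaw 84.

{"op": "play_rows", "data": {
  "increments": [
    {"slide":[0,0,0],"angular":[0,0,8.1],"claw":1},
    {"slide":[0,0,0],"angular":[0,0,8.1],"claw":1},
    {"slide":[0,0,0],"angular":[0,0,8.1],"claw":1},
    {"slide":[0,0,0],"angular":[0,0,8.1],"claw":1},
    {"slide":[0,0,0],"angular":[0,0,8.1],"claw":1},
    {"slide":[0,0,0],"angular":[0,0,8.1],"claw":1},
    {"slide":[0,0,0],"angular":[0,0,8.1],"claw":1},
    {"slide":[0,0,0],"angular":[0,0,8.1],"claw":1}
  ]
}}

```text
time: 0.9
ee_pos: [0.1423, 0.5311, 0.2498]
tcp_rot: [-180.0, 0.0, 99.9]
wrist_force: [1.0, 0.5, -0.7]
opening: 0.0856
grasp_force: 0.0
```

{"op": "play_rows", "data": {
  "increments": [
    {"slide":[0,0,0],"angular":[0,0,8.1],"claw":1},
    {"slide":[0,0,0],"angular":[0,0,8.1],"claw":1},
    {"slide":[-14,34,3],"angular":[0,0,0],"claw":1},
    {"slide":[-14,34,3],"angular":[0,0,0],"claw":1},
    {"slide":[-14,34,3],"angular":[0,0,0],"claw":1},
    {"slide":[-14,34,3],"angular":[0,0,0],"claw":1},
    {"slide":[-14,34,3],"angular":[0,0,0],"claw":1},
    {"slide":[-14,34,3],"angular":[0,0,0],"claw":1}
  ]
}}

```text
time: 1.7
ee_pos: [0.3376, 0.4254, 0.2319]
tcp_rot: [-180.0, 0.0, 84.0]
wrist_force: [0.3, 0.6, 0.4]
opening: 0.0858
grasp_force: 0.0
```

{"op": "play_rows", "data": {
  "increments": [
    {"slide":[-14,34,3],"angular":[0,0,0],"claw":1},
    {"slide":[-14,34,3],"angular":[0,0,0],"claw":1},
    {"slide":[-14,34,3],"angular":[0,0,0],"claw":1},
    {"slide":[-14,34,3],"angular":[0,0,0],"claw":1},
    {"slide":[-14,34,3],"angular":[-6.7,0,0],"claw":1},
    {"slide":[-14,34,3],"angular":[-6.7,0,0],"claw":1},
    {"slide":[0,0,0],"angular":[-6.7,0,0],"claw":1},
    {"slide":[0,0,0],"angular":[0,0,0],"claw":1}
  ]
}}

```text
time: 2.5
ee_pos: [0.5289, 0.3203, 0.2163]
tcp_rot: [159.9, 0.1, 84.0]
wrist_force: [-1.2, -0.1, -0.2]
opening: 0.0855
grasp_force: 0.0
```

```bash
cat >> h.py <<'E'
from scipy.spatial.transform import Rotation as Ro
def pose():
    o=bot.get_obs(); return o,np.array(o['ee_pos']),Ro.from_euler('xyz',o['tcp_rot'],degrees=True)
def to(p,R=None):
    o,x,r=pose(); print('t',o['time'],'pos',x.round(4),'rpy',o['tcp_rot'].round(2),'F',o['wrist_force'].round(1),'open',round(o['opening'],4),'grip',o['grasp_force'])
    print('tool delta mm',(r.inv().apply(np.array(p)-x)*1000).round(1), 'rot',None if R is None else (r.inv()*R).as_rotvec(degrees=True).round(2))
def ori(yaw,tilt=0): return Ro.from_euler('z',yaw,degrees=True)*Ro.from_euler('x',180,degrees=True)*Ro.from_euler('x',tilt,degrees=True)
E
python3 - <<'E'
from h import *
to([.559,.316,.131],ori(84.2,-20.05))
ci=bot.camera_info('wrist');snap('wrist','w1.png')
for n,z in(('L',.045),('R',-.045)):
    pass
yf=np.array([.101,.995,0])
print([proj(ci,np.array([.5535,.3166,.146])+s*yf).round(1) for s in(-.045,0,.045)])
E
```

```text
t 2.5 pos [0.5289 0.3203 0.2163] rpy [1.5993e+02 1.2000e-01 8.4000e+01] F [-1.2 -0.1 -0.2] open 0.0855 grip 0.0
tool delta mm [-1.  -0.7 90.5] rot [ 0.02  0.18 -0.14]
[array([315.4, 281.6]), array([315.1, 220.9]), array([314.7, 150.9])]
```

View pics/w1.png

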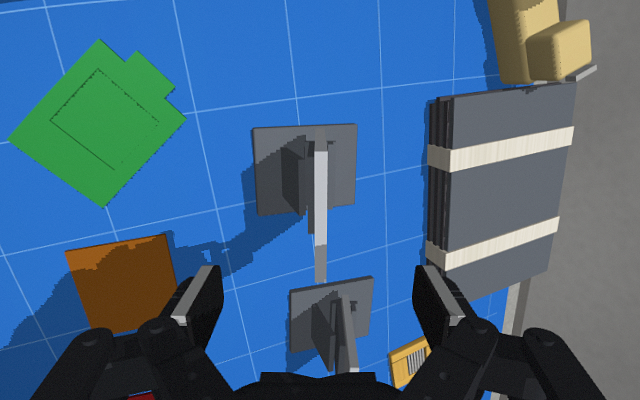

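The wrist view shows the frame's top edge from (320,150) to (320,283), about 3 mm to the right (tool +y) of the jaw centre. The blank is below it at (345,310). I'll descend with a 3 mm correction.

{"op": "play_rows", "data": {
  "increments": [
    {"slide":[0,1,18],"angular":[0,0,0],"claw":1},
    {"slide":[0,1,18],"angular":[0,0,0],"claw":1},
    {"slide":[0,1,18],"angular":[0,0,0],"claw":1},
    {"slide":[0,0,18],"angular":[0,0,0],"claw":1},
    {"slide":[0,0,18],"angular":[0,0,0],"claw":1},
    {"slide":[0,0,0],"angular":[0,0,0],"claw":-0.6},
    {"slide":[0,0,0],"angular":[0,0,0],"claw":-0.6},
    {"slide":[0,0,0],"angular":[0,0,0],"claw":-0.6}
  ],
  "squeeze": 40
}}

```text
time: 3.35
ee_pos: [0.5646, 0.3186, 0.1362]
tcp_rot: [159.9, -0.1, 84.0]
wrist_force: [-0.2, 0.1, 0.2]
opening: 0.0442
grasp_force: 0.0
```

{"op": "play_rows", "data": {
  "increments": [
    {"slide":[0,0,0],"angular":[0,0,0],"claw":-1},
    {"slide":[0,0,0],"angular":[0,0,0],"claw":-1},
    {"slide":[0,0,0],"angular":[0,0,0],"claw":-1},
    {"slide":[0,0,0],"angular":[0,0,0],"claw":-1},
    {"slide":[0,0,0],"angular":[0,0,0],"claw":-1}
  ]
}}

```text
time: 3.85
ee_pos: [0.5637, 0.3184, 0.1354]
tcp_rot: [159.9, -0.0, 84.0]
wrist_force: [-4.8, 1.1, 4.4]
opening: 0.0075
grasp_force: 39.0
```

{"op": "play_rows", "data": {
  "increments": [
    {"slide":[0,0,-8],"angular":[0,0,0],"claw":-1},
    {"slide":[0,0,-15],"angular":[0,0,0],"claw":-1},
    {"slide":[0,0,-25],"angular":[0,0,0],"claw":-1},
    {"slide":[0,0,-30],"angular":[0,0,0],"claw":-1},
    {"slide":[0,0,-30],"angular":[0,0,0],"claw":-1},
    {"slide":[0,0,-25],"angular":[6.7,0,0],"claw":-1},
    {"slide":[0,0,-20],"angular":[6.7,0,0],"claw":-1},
    {"slide":[0,0,-10],"angular":[6.7,0,0],"claw":-1}
  ],
  "squeeze": 60
}}

```text
time: 4.65
ee_pos: [0.512, 0.3238, 0.2939]
tcp_rot: [-180.0, -0.2, 84.0]
wrist_force: [0.1, 0.4, -2.2]
opening: 0.0073
grasp_force: 59.9
```

```bash
python3 - <<'E'
from h import *
to([.556,-.247,.29],ori(84))
s=snap('side','s1.png');ci=bot.camera_info('side')
o,x,r=pose();u,v=proj(ci,x-[0,0,.05]).astype(int);print(u,v)
cv2.imwrite('pics/c1.png',cv2.resize(cv2.cvtColor(s,cv2.COLOR_RGB2BGR)[v-60:v+60,u-60:u+60],None,fx=4,fy=4))
E
```

```text
t 4.65 pos [0.512  0.3238 0.2939] rpy [-179.99   -0.21   84.04] F [ 0.1  0.4 -2.2] open 0.0073 grip 59.869544506073
tool delta mm [-563.1  103.     1.8] rot [-0.01 -0.21  0.04]
319 113
```

View pics/c1.png

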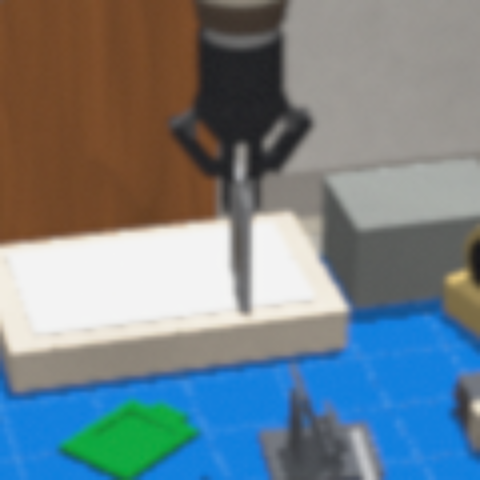

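The frame is held and upright, with its bottom at about z 0.18. I'll carry it over to the far end of the stand.

{"op": "play_rows", "data": {
  "increments": [
    {"slide":[-20,4,0],"angular":[0,0,0],"claw":-1},
    {"slide":[-40,8.5,0],"angular":[0,0,0],"claw":-1},
    {"slide":[-40,8.5,0],"angular":[0,0,0],"claw":-1},
    {"slide":[-40,8.5,0],"angular":[0,0,0],"claw":-1},
    {"slide":[-40,8.5,0],"angular":[0,0,0],"claw":-1},
    {"slide":[-40,8.5,0],"angular":[0,0,0],"claw":-1},
    {"slide":[-40,8.5,0],"angular":[0,0,0],"claw":-1},
    {"slide":[-40,8.5,0],"angular":[0,0,0],"claw":-1}
  ]
}}

```text
time: 5.5
ee_pos: [0.5444, 0.0167, 0.2897]
tcp_rot: [179.8, 0.1, 84.0]
wrist_force: [-0.0, 0.0, -2.4]
opening: 0.0072
grasp_force: 59.9
```

{"op": "play_rows", "data": {
  "increments": [
    {"slide":[-40,8.5,0],"angular":[0,0,0],"claw":-1},
    {"slide":[-40,8.5,0],"angular":[0,0,0],"claw":-1},
    {"slide":[-40,8.5,0],"angular":[0,0,0],"claw":-1},
    {"slide":[-40,8.5,0],"angular":[0,0,0],"claw":-1},
    {"slide":[-40,8.5,0],"angular":[0,0,0],"claw":-1},
    {"slide":[-40,8.5,0],"angular":[0,0,0],"claw":-1},
    {"slide":[-40,8.5,0],"angular":[0,0,0],"claw":-1},
    {"slide":[-40,8.5,0],"angular":[0,0,0],"claw":-1}
  ]
}}

```text
time: 6.3
ee_pos: [0.5787, -0.3085, 0.2899]
tcp_rot: [179.9, 0.1, 84.0]
wrist_force: [-0.2, -0.0, -1.8]
opening: 0.007
grasp_force: 59.9
```

{"op": "play_rows", "data": {
  "increments": [
    {"slide":[-20,4,0],"angular":[0,0,-7.6],"claw":-1},
    {"slide":[0,0,0],"angular":[0,0,-7.6],"claw":-1},
    {"slide":[0,0,0],"angular":[0,0,-7.5],"claw":-1},
    {"slide":[0,0,0],"angular":[0,0,0],"claw":-1},
    {"slide":[0,0,0],"angular":[0,0,0],"claw":-1}
  ]
}}

```text
time: 6.8
ee_pos: [0.5808, -0.327, 0.2896]
tcp_rot: [180.0, 0.1, 106.5]
wrist_force: [0.1, -0.1, -1.9]
opening: 0.0071
grasp_force: 59.8
```

```bash
python3 - <<'E'
from h import *
to([.582,-.333,.29],ori(106.7))
ci=bot.camera_info('wrist');snap('wrist','w2.png')
o,x,r=pose();print('cam in tool',r.inv().apply(-np.array(ci['R']).T@ci['t']-x))
ys=np.array([-.287,.958,0])
for y in(-.125,0,.125): print(y,proj(ci,np.array([.556,-.247,.059])+y*ys).round(),proj(ci,np.array([.556,-.247,.030])+y*ys).round())
E
```

```text
t 6.8 pos [ 0.5808 -0.327   0.2896] rpy [1.7999e+02 8.0000e-02 1.0649e+02] F [ 0.1 -0.1 -1.9] open 0.0071 grip 59.82028841972351
tool delta mm [-6.1 -0.5 -0.4] rot [ 0.01  0.08 -0.21]
cam in tool [ 0.08209108 -0.00033309 -0.1249012 ]
-0.125 [317. 200.] [317. 192.]
0 [317.  82.] [317.  82.]
0.125 [316. -59.] [316. -48.]
```

View pics/w2.png

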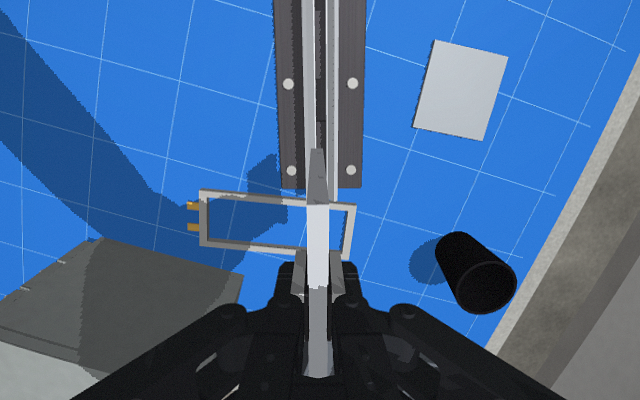

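The stand fills the upper centre, with the groove running near column 320. There seem to be darker patches in it at rows 10-80, so I'll enlarge that area.

```bash
python3 - <<'E'
import cv2
w=cv2.imread('pics/w2.png')
c=cv2.convertScaleAbs(cv2.resize(w[0:150,270:370],(400,600),interpolation=cv2.INTER_NEAREST),alpha=1.3)
cv2.imwrite('pics/c2.png',c)
g=cv2.cvtColor(w,cv2.COLOR_BGR2GRAY)
for r in range(0,145,6): print(r,g[r,306:336].tolist())
E
```

```text
0 [169, 165, 168, 167, 167, 164, 177, 235, 132, 54, 53, 57, 59, 56, 60, 57, 54, 55, 53, 128, 233, 171, 129, 133, 134, 135, 130, 132, 171, 198]
6 [168, 167, 168, 167, 164, 167, 164, 236, 119, 53, 52, 59, 61, 60, 57, 58, 54, 56, 55, 121, 233, 174, 131, 134, 134, 134, 134, 138, 172, 197]
12 [167, 165, 165, 168, 168, 165, 161, 233, 167, 87, 89, 89, 92, 92, 56, 58, 58, 56, 53, 119, 236, 175, 129, 133, 134, 135, 133, 138, 171, 196]
18 [170, 166, 166, 167, 167, 167, 162, 235, 169, 89, 87, 88, 92, 91, 68, 55, 58, 57, 52, 115, 236, 176, 129, 134, 135, 135, 136, 139, 169, 200]
24 [169, 168, 168, 167, 165, 167, 164, 221, 168, 85, 85, 88, 92, 91, 54, 57, 58, 56, 51, 111, 235, 175, 130, 137, 134, 137, 134, 138, 169, 199]
30 [170, 169, 167, 166, 168, 167, 165, 218, 203, 86, 89, 91, 91, 92, 80, 56, 59, 55, 53, 109, 235, 178, 132, 137, 136, 135, 133, 138, 168, 200]
36 [170, 169, 167, 166, 168, 167, 163, 203, 207, 87, 87, 89, 91, 90, 66, 56, 58, 58, 52, 103, 237, 177, 130, 134, 136, 133, 135, 137, 165, 201]
42 [173, 168, 169, 167, 168, 165, 167, 200, 207, 86, 85, 87, 89, 89, 51, 58, 56, 54, 52, 99, 2
[... 1803 characters left out ...]
70, 169, 170, 167, 194, 236, 46, 41, 45, 42, 42, 46, 41, 38, 38, 48, 159, 207, 133, 135, 138, 137, 136, 137, 189, 201]
126 [178, 178, 173, 169, 169, 170, 168, 169, 182, 233, 69, 79, 85, 85, 80, 51, 53, 55, 52, 55, 156, 208, 135, 137, 139, 137, 135, 135, 186, 201]
132 [178, 177, 175, 171, 170, 170, 169, 167, 184, 232, 70, 81, 86, 83, 60, 52, 53, 54, 51, 52, 155, 208, 133, 134, 137, 139, 137, 136, 188, 200]
138 [179, 176, 174, 170, 170, 172, 172, 167, 166, 229, 111, 78, 85, 85, 63, 65, 53, 54, 52, 49, 156, 204, 134, 136, 136, 137, 136, 137, 189, 201]
144 [177, 179, 174, 172, 169, 169, 169, 170, 168, 230, 111, 76, 83, 86, 68, 54, 53, 54, 50, 50, 155, 206, 132, 135, 138, 139, 134, 135, 187, 200]
```

View pics/c2.png

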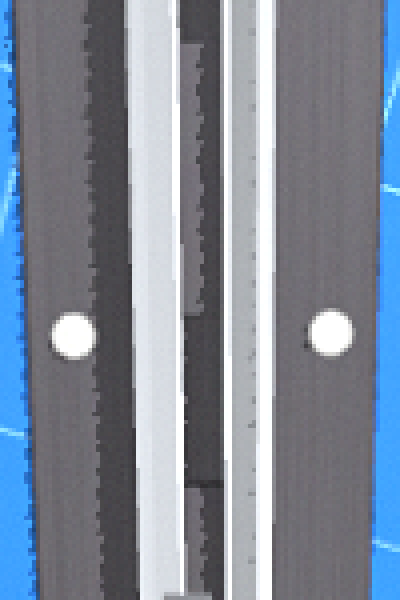

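The groove floor shows a dark gap from row 79 to row 121, with a lit floor strip on both sides. That is about 46 mm, so it looks like the pocket. I'll convert it, and compare the foot's column with the groove's.

```bash
python3 - <<'E'
from h import *
w=cv2.imread('pics/w2.png');g=cv2.cvtColor(w,cv2.COLOR_BGR2GRAY)
ci=bot.camera_info('wrist');o,x,r=pose()
c=np.array([.556,-.247,.03]);xs=np.array([np.cos(np.radians(16.7)),np.sin(np.radians(16.7)),0]);ys=np.array([-xs[1],xs[0],0])
for u,v in((320.6,79),(320.6,121),(320,12),(321,144)):
    p=onz(ci,u,v,.03);print(v,p.round(4),'stand x,y',((p-c)@xs).round(4),((p-c)@ys).round(4))
print('yaw of groove from wrist',np.degrees(np.arctan2(*(onz(ci,320.1,12,.03)-onz(ci,321,144,.03))[1::-1])))
for v in(149,152,156,162): print(v,g[v,300:340].tolist())
for z in(.105,.112):
    print('foot edge expected',[proj(ci,x+r.apply([a,b,z])).round(1) for a in(.02,) for b in(-.004,.004)])
E
```

```text
79 [ 0.5592 -0.2427  0.03  ] stand x,y 0.0043 0.0032
121 [ 0.5721 -0.2857  0.03  ] stand x,y 0.0043 -0.0416
12 [ 0.5396 -0.1792  0.03  ] stand x,y 0.0038 0.0697
144 [ 0.5799 -0.3103  0.03  ] stand x,y 0.0047 -0.0675
yaw of groove from wrist 107.05573972683132
149 [52, 55, 54, 55, 43, 189, 179, 179, 176, 171, 159, 108, 111, 111, 110, 111, 111, 115, 116, 115, 113, 117, 120, 54, 49, 49, 156, 206, 131, 136, 138, 137, 135, 135, 185, 202, 201, 204, 75, 83]
152 [55, 54, 58, 52, 46, 187, 180, 178, 176, 173, 143, 111, 112, 112, 113, 112, 116, 105, 107, 108, 105, 115, 117, 82, 48, 46, 154, 207, 134, 136, 136, 135, 136, 135, 186, 202, 202, 206, 75, 85]
156 [54, 54, 53, 56, 45, 189, 178, 177, 177, 174, 126, 112, 116, 114, 113, 113, 112, 113, 113, 114, 112, 114, 116, 119, 45, 48, 155, 206, 132, 135, 138, 138, 121, 135, 186, 203, 201, 204, 77, 84]
162 [55, 54, 56, 51, 44, 151, 182, 179, 179, 155, 110, 113, 114, 113, 116, 115, 114, 111, 114, 114, 113, 114, 114, 116, 91, 43, 147, 206, 134, 137, 137, 136, 136, 135, 187, 202, 200, 191, 76, 84]
foot edge expected [array([312.1, 176.4]), array([323.5, 176.4])]
foot edge expected [array([312.3, 173.9]), array([323.3, 173.9])]
```

By the wrist view the pocket spans y_s from -41.6 to +3 mm (45 mm long, centre about -19), and the groove lies about 3.5 mm to the tool's +y. I'll shift over it and lower to just above the mouth.

{"op": "play_rows", "data": {
  "increments": [
    {"slide":[15,1,0],"angular":[0,0,-0.4],"claw":-1},
    {"slide":[26,1.5,0],"angular":[0,0,0],"claw":-1},
    {"slide":[26,1,0],"angular":[0,0,0],"claw":-1},
    {"slide":[0,0,20],"angular":[0,0,0],"claw":-1},
    {"slide":[0,0,30],"angular":[0,0,0],"claw":-1},
    {"slide":[0,0,30],"angular":[0,0,0],"claw":-1},
    {"slide":[0,0,20],"angular":[0,0,0],"claw":-1},
    {"slide":[0,0,10],"angular":[0,0,0],"claw":-1}
  ]
}}

```text
time: 7.65
ee_pos: [0.5639, -0.2616, 0.1771]
tcp_rot: [-179.9, -0.1, 107.0]
wrist_force: [0.2, -0.8, -1.9]
opening: 0.0072
grasp_force: 59.9
```

{"op": "play_rows", "data": {
  "increments": [
    {"slide":[0,0,3],"angular":[0,0,0],"claw":-1},
    {"slide":[0,0,3],"angular":[0,0,0],"claw":-1},
    {"slide":[0,0,3],"angular":[0,0,0],"claw":-1},
    {"slide":[0,0,3],"angular":[0,0,0],"claw":-1},
    {"slide":[0,0,0],"angular":[0,0,0],"claw":-1}
  ]
}}

```text
time: 8.15
ee_pos: [0.5647, -0.2622, 0.1671]
tcp_rot: [180.0, 0.0, 107.1]
wrist_force: [0.1, -0.1, -2.7]
opening: 0.0071
grasp_force: 59.8
```

Foot bottom is now at about 0.055, inside the mouth. I'll take one wrist check on the lateral alignment.

```bash
python3 - <<'E'
from h import *
im=snap('wrist','w3.png')
b=cv2.cvtColor(im,cv2.COLOR_RGB2BGR)[0:330,240:400]
cv2.imwrite('pics/c3.png',cv2.resize(b,(290,600),interpolation=cv2.INTER_NEAREST))
E
```

```text
(no output)
```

View pics/c3.png

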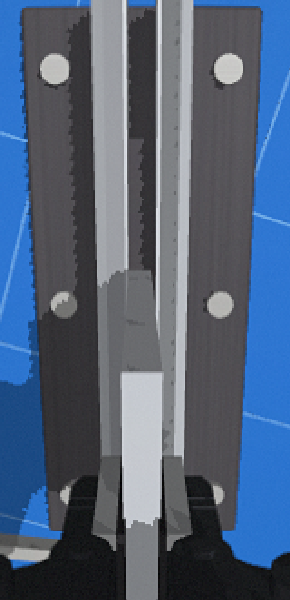

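The foot enters the groove mouth, with the frame end at crop columns 125-151 and the groove at 126-157. It needs about 1 mm more in +y. I'll lower gently.

{"op": "play_rows", "data": {
  "increments": [
    {"slide":[0,1,2],"angular":[0,0,0],"claw":-1},
    {"slide":[0,0,3],"angular":[0,0,0],"claw":-1},
    {"slide":[0,0,3],"angular":[0,0,0],"claw":-1},
    {"slide":[0,0,3],"angular":[0,0,0],"claw":-1},
    {"slide":[0,0,3],"angular":[0,0,0],"claw":-1},
    {"slide":[0,0,0],"angular":[0,0,0],"claw":-1}
  ]
}}

```text
time: 8.8
ee_pos: [0.5654, -0.2618, 0.1524]
tcp_rot: [-180.0, -0.0, 107.1]
wrist_force: [-0.1, 0.6, -2.6]
opening: 0.0073
grasp_force: 59.8
```

{"op": "play_rows", "data": {
  "increments": [
    {"slide":[0,0,2],"angular":[0,0,0],"claw":-1},
    {"slide":[0,0,2],"angular":[0,0,0],"claw":-1},
    {"slide":[0,0,2],"angular":[0,0,0],"claw":-1},
    {"slide":[0,0,0],"angular":[0,0,0],"claw":-1}
  ]
}}

```text
time: 9.2
ee_pos: [0.5655, -0.2618, 0.1467]
tcp_rot: [-180.0, -0.0, 107.1]
wrist_force: [-0.1, 0.4, -3.5]
opening: 0.0069
grasp_force: 59.8
```

{"op": "play_rows", "data": {
  "increments": [
    {"slide":[0,0,2],"angular":[0,0,0],"claw":-1},
    {"slide":[0,0,2],"angular":[0,0,0],"claw":-1},
    {"slide":[0,0,2],"angular":[0,0,0],"claw":-1},
    {"slide":[0,0,0],"angular":[0,0,0],"claw":-1}
  ]
}}

```text
time: 9.6
ee_pos: [0.5655, -0.2618, 0.1407]
tcp_rot: [-180.0, -0.0, 107.1]
wrist_force: [0.4, 0.1, -2.3]
opening: 0.0072
grasp_force: 59.8
```

{"op": "play_rows", "data": {
  "increments": [
    {"slide":[0,0,1],"angular":[0,0,0],"claw":-1},
    {"slide":[0,0,1],"angular":[0,0,0],"claw":-1},
    {"slide":[0,0,1],"angular":[0,0,0],"claw":-1},
    {"slide":[0,0,0],"angular":[0,0,0],"claw":-1}
  ]
}}

```text
time: 10.0
ee_pos: [0.5655, -0.2619, 0.1379]
tcp_rot: [-180.0, -0.0, 107.1]
wrist_force: [-0.1, -0.8, -2.2]
opening: 0.0071
grasp_force: 59.8
```

{"op": "play_rows", "data": {
  "increments": [
    {"slide":[0,0,1],"angular":[0,0,0],"claw":-1},
    {"slide":[0,0,1],"angular":[0,0,0],"claw":-1},
    {"slide":[0,0,1],"angular":[0,0,0],"claw":-1},
    {"slide":[0,0,1],"angular":[0,0,0],"claw":-1},
    {"slide":[0,0,0],"angular":[0,0,0],"claw":-1}
  ]
}}

```text
time: 10.5
ee_pos: [0.5655, -0.2619, 0.1339]
tcp_rot: [-180.0, -0.0, 107.1]
wrist_force: [0.3, 0.6, -2.6]
opening: 0.0075
grasp_force: 59.8
```

{"op": "play_rows", "data": {
  "increments": [
    {"slide":[0,0,1],"angular":[0,0,0],"claw":-1},
    {"slide":[0,0,1],"angular":[0,0,0],"claw":-1},
    {"slide":[0,0,1],"angular":[0,0,0],"claw":-1},
    {"slide":[0,0,0],"angular":[0,0,0],"claw":-1}
  ]
}}

```text
time: 10.9
ee_pos: [0.5655, -0.2619, 0.1309]
tcp_rot: [-180.0, -0.0, 107.1]
wrist_force: [0.2, 0.4, -2.0]
opening: 0.0074
grasp_force: 59.8
```

The TCP is at 0.131, 11 mm below the expected floor contact, so the foot is in the pocket. I'll seek the seat.

{"op": "play_rows", "data": {
  "increments": [
    {"slide":[0,0,1],"angular":[0,0,0],"claw":-1},
    {"slide":[0,0,1],"angular":[0,0,0],"claw":-1},
    {"slide":[0,0,0],"angular":[0,0,0],"claw":-1}
  ]
}}

```text
time: 11.2
ee_pos: [0.5655, -0.2619, 0.1289]
tcp_rot: [-180.0, -0.0, 107.1]
wrist_force: [-0.2, 0.2, -1.5]
opening: 0.0068
grasp_force: 59.8
```

{"op": "play_rows", "data": {
  "increments": [
    {"slide":[0,0,1],"angular":[0,0,0],"claw":-1},
    {"slide":[0,0,1],"angular":[0,0,0],"claw":-1},
    {"slide":[0,0,0],"angular":[0,0,0],"claw":-1}
  ]
}}

```text
time: 11.5
ee_pos: [0.5656, -0.262, 0.1274]
tcp_rot: [180.0, 0.0, 107.1]
wrist_force: [-0.4, 0.6, 0.5]
opening: 0.0071
grasp_force: 60.3
```

{"op": "play_rows", "data": {
  "increments": [
    {"slide":[0,0,1],"angular":[0,0,0],"claw":-1},
    {"slide":[0,0,0],"angular":[0,0,0],"claw":-1}
  ]
}}

```text
time: 11.7
ee_pos: [0.5657, -0.262, 0.1274]
tcp_rot: [179.9, 0.1, 107.1]
wrist_force: [-2.4, 1.2, 6.8]
opening: 0.0071
grasp_force: 61.3
```

```bash
python3 - <<'E'
from h import *
to([.5655,-.262,.127],ori(107))
s=snap('side','s2.png');t=snap('top','t2.png');ci=bot.camera_info('side');cw=bot.camera_info('top')
a=cv2.resize(cv2.cvtColor(s,cv2.COLOR_RGB2BGR)[200:320,320:440],(480,480),interpolation=cv2.INTER_CUBIC)
cv2.imwrite('pics/c4.png',a)
E
```

```text
t 11.7 pos [ 0.5657 -0.262   0.1274] rpy [1.7994e+02 5.0000e-02 1.0710e+02] F [-2.4  1.2  6.8] open 0.0071 grip 61.3071084022522
tool delta mm [ 0.  -0.2  0.4] rot [0.06 0.05 0.1 ]
```

View pics/c4.png

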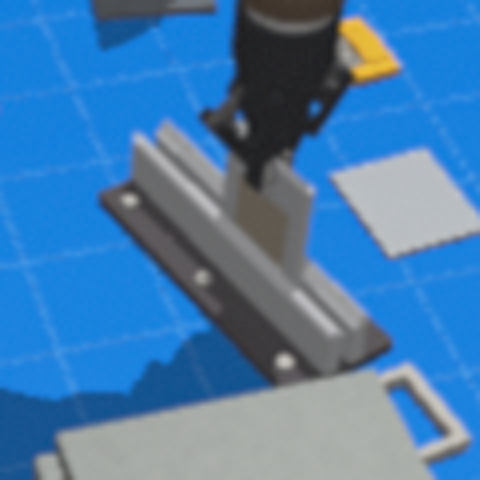

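Firm contact at TCP 0.1274 (0.128 was expected for home), with the frame deep in the groove at crop (270,220). Releasing gently.

{"op": "play_rows", "data": {
  "increments": [
    {"slide":[0,0,-1],"angular":[0,0,0],"claw":-0.75},
    {"slide":[0,0,0],"angular":[0,0,0],"claw":-0.6},
    {"slide":[0,0,0],"angular":[0,0,0],"claw":-0.3},
    {"slide":[0,0,0],"angular":[0,0,0],"claw":0},
    {"slide":[0,0,0],"angular":[0,0,0],"claw":0.3},
    {"slide":[0,0,0],"angular":[0,0,0],"claw":0.3},
    {"slide":[0,0,-10],"angular":[0,0,0],"claw":0.3},
    {"slide":[0,0,-20],"angular":[0,0,0],"claw":0.3}
  ]
}}

```text
time: 12.6
ee_pos: [0.5649, -0.2616, 0.1564]
tcp_rot: [-179.9, -0.1, 107.1]
wrist_force: [0.7, 0.5, 1.0]
opening: 0.0556
grasp_force: 0.0
```

{"op": "play_rows", "data": {
  "increments": [
    {"slide":[0,0,-30],"angular":[0,0,0],"claw":0.3},
    {"slide":[0,0,-30],"angular":[0,0,0],"claw":0.3},
    {"slide":[0,0,-30],"angular":[0,0,0],"claw":0.3},
    {"slide":[0,0,-10],"angular":[0,0,0],"claw":0.3},
    {"slide":[-30,0,0],"angular":[0,0,0],"claw":0.3},
    {"slide":[-30,0,0],"angular":[0,0,0],"claw":0.3},
    {"slide":[0,0,0],"angular":[0,0,0],"claw":0.3},
    {"slide":[0,0,0],"angular":[0,0,0],"claw":0.3}
  ]
}}

```text
time: 13.4
ee_pos: [0.5831, -0.3196, 0.2561]
tcp_rot: [-179.9, -0.1, 107.0]
wrist_force: [0.4, 0.4, -0.6]
opening: 0.0554
grasp_force: 0.0
```

```bash
python3 - <<'E'
from h import *
to([.5655,-.262,.127])
s=snap('side','s3.png');t=snap('wrist','w4.png')
a=cv2.resize(cv2.cvtColor(s,cv2.COLOR_RGB2BGR)[200:320,320:440],(400,400),interpolation=cv2.INTER_CUBIC)
b=cv2.resize(cv2.cvtColor(t,cv2.COLOR_RGB2BGR)[0:320,190:510],(400,400))
cv2.imwrite('pics/c5.png',np.hstack([a,b]))
# expected top-edge midpoint if home: side view
ci=bot.camera_info('side');ys=np.array([-.292,.956,0]);m=np.array([.5657,-.262,.140])
print([((proj(ci,m+k*ys)-[320,200])*400/120).round() for k in(-.047,.043)])
E
```

```text
t 13.4 pos [ 0.5831 -0.3196  0.2561] rpy [-1.7994e+02 -7.0000e-02  1.0705e+02] F [ 0.4  0.4 -0.6] open 0.0554 grip 0.0
tool delta mm [ 60.1   0.2 129.1] rot None
[array([258., 157.]), array([195.,  98.])]
```

View pics/c5.png

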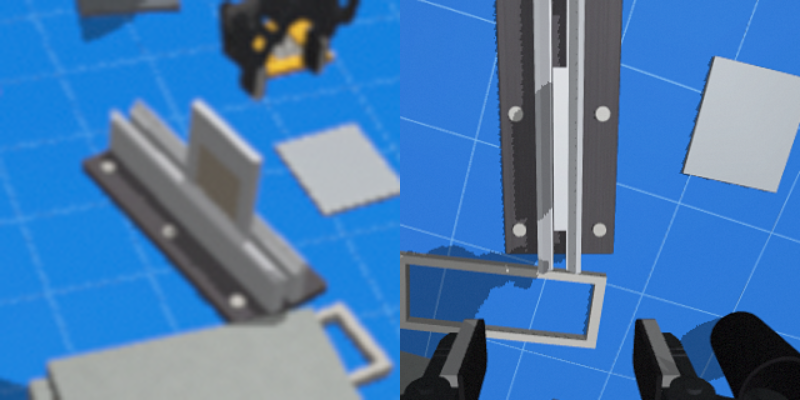

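The frame stands upright in the groove. Its top corners are at crop (195,100) and (258,157), against (195,98) and (258,157) predicted for fully home, and the gripper is clear.

```bash
python3 -c "
from workcell import bot
print(bot.job_done())"
```

```text
the job is handed in; nothing more can be done
None
```

The frame is standing upright in the stand's groove, released with its foot in the pocket and shoulders on the floor as far as force and camera checks show. The job is handed in at about 13.4 s on the robot's clock; no verdict came back.

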